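Shut the laminator down at its rockers

ROBOT

A 7-joint arm with a two-finger parallel gripper is mounted at the origin on the work surface. World frame = base frame: x ahead of the robot, y to its left, z up, the work surface at z = 0. Lengths are in m, angles in rad, forces in N, time in s.
With the tool pointing down it reaches from about 0.425 to 0.875 m from the base axis. Payload 9.9 kg.
Tool frame: the origin (TCP) lies at the very end of the fingers, on their centre line; the grasp point (between the pads) lies manip.grasp_offset behind it (manip.grasp_offset is the distance from the TCP to the grasp point, in m); z points along the fingers, y is the line along which they close (so a half turn about z gives the same grasp; the last joint's range is limited). The gripper opens to 85 mm and grips with 20 to 120 N. Pads are 22 mm wide; open, the fingers measure 114 mm over their backs; the gripper's body (76 mm by 85 mm) begins 54 mm behind the grasp point. The pads swing forward as they close: fully open they stand 13 mm farther back than shut.
Start: joints at [1.027, 0.576, 0.025, 1.437, -0.015, 1.129, -0.057], TCP at [0.3, -0.605, 0.231] pointing down, gripper open.
Joint ranges: [-2.76, 2.76], [-0.34, 2.15], [-1.52, 1.57], [0.19, 2.46], [-1.09, 4.23], [0.17, 1.99], [-2.82, 2.82]. Speed limits (rad/s): [2.22, 2.22, 3.01, 3.01, 3.14, 3.14, 3.14].

INTERFACE

Orientations are given as a unit quaternion [x, y, z, w].
In Python, from station import manip gives the robot as it stands. The module is installed in compiled form; this text tells all that it offers.
- The arm moves only by the tool move_arm, never from a script. Its argument "motion" is text: rows parted by semicolons, each of 7 numbers parted by spaces: the turn, a rotation vector about the tool's x, y, z scaled (see below), then the shift along the tool's x, y, z scaled (see below), then the opening, from -1 (shut) to 1 (fully open). A call has 1 to 5 rows; each row shifts and turns the commanded pose from where the row before left it, along the tool's axes as they then stand; what a row does not reach is not made up. The controller multiplies each number of a shift by 25 mm and each number of a turn by 6 degrees. A row lasts 1/10 s, in which the tool goes at most 50 mm and 8.59 degrees, less where a joint would pass 70% of its speed; a pose out of reach is approached as far as the arm can. A call with a number of a shift or a turn outside -1 to 1 is refused whole. A call with a gripper value outside its range is refused whole. The fingers move at their own pace and stop on an object; "newtons" is the grip in N (left out, the last holds). Time passes only in rows, so rows that do not move let the fingers close. It gives the time, the measured TCP pose, the force, the opening and the grip force at its end, in the units of the state.
- manip.state(): the state, without advancing time (a new reading comes with each control period).
- manip.camera(name): name is "scene" or "top" or "wrist"; returns a dict with "image" (480x640x3 uint8, blue, green, red), "range_z" (480x640 float32, m along the optical axis (not along the pixel's ray), 0 where there is no reading), "camera_matrix" (3x3 intrinsics, pixels), "extrinsics" (4x4, takes a point from camera to world coordinates); the wrist camera has in their place "hand_eye" (4x4, takes a point from camera to tool coordinates, whose origin is the TCP and whose axes are the flange's). Camera axes: x right, y up, looking along -z (the intrinsics and any distortion apply to the point x, -y, -z); pixel columns grow to the right and rows downward; lengths in m; the calibration is good to about 2 mm. A picture is of the moment at which its call begins: read the wrist's pose just before it.
- manip.job_done(): hands the job in; it is judged then, once.
The state is a dict: "t": time; "q": joint angles; "qd": joint speeds; "tau": joint torques, N m; "position": TCP position; "tcp_rot": TCP orientation; "force": force on the tool from outside, world axes, zero at the start; "wrist_torque": the same for the moment, N m; "grip_width": finger opening in m; "finger_force": force on a finger pad.
Only numpy, scipy, OpenCV 4.12 (cv2) and the standard library are available. Lean on these libraries where they do the work, as an engineer would, in place of code of your own. Each camera call takes 0.05 s, during which the arm holds its last target. There are 200 camera calls.

TASK

Shut the laminator down for the night by pressing its switches over with the fingertips, in this order: first the narrow heat rocker on the laminator, then the wide power rocker beside it, and last the rocker on the mains block directly in front of the socket that has the plug in it. Press each rocker's raised front end fully down so that it stays over. Leave the block's other two rockers on and the plug in its socket, and do not lift or shift anything else on the desk.

Things in the scene. Friction and masses are not known exactly. Their poses are not given: they have to be found in the camera images.
- laminator: White desktop laminator, fixed, 130 (x) x 350 (y) x 70 high; origin under its centre; front with the feed slot is -x. Both its rockers are on top near the -y end (right end seen from its front), side by side 65 mm apart along y and 30 mm in front of its centre line; which of the two places each has varies.
- mode (a joint): The laminator's NARROW rocker, its heat switch. Joint: 0 = on (rear half level, front half sticking up), 0.32 rad = off (front half level, rear half sticking up); it stays where it is left (stiff, about 4 N at 14 mm from the pivot) and counts as switched over beyond 0.26.
- mode_mid (a point): Narrow heat rocker: ridge over its pivot, at the height of whichever half lies level. Black, 44 mm long (x) x 18 wide, two flat halves in a shallow V. +x: device's rear, z up. On: the front half (22 mm along -x) rises to +7 mm at its end; a tip pressed down 14 to 16 mm along -x of here, to this height, switches it off. Grey frame 4 mm, laminator top 10 mm below this height.
- power (a joint): The laminator's WIDE rocker, its power switch. Joint: 0 = on (rear half level, front half sticking up), 0.32 rad = off (front half level, rear half sticking up); it stays where it is left (stiff, about 4 N at 14 mm from the pivot) and counts as switched over beyond 0.26.
- power_mid (a point): Wide power rocker: ridge over its pivot, at the height of whichever half lies level. Black, 44 mm long (x) x 36 wide, two flat halves in a shallow V. +x: device's rear, z up. On: the front half (22 mm along -x) rises to +7 mm at its end; a tip pressed down 14 to 16 mm along -x of here, to this height, switches it off. Grey frame 4 mm, laminator top 10 mm below this height.
- block: White mains block screwed to the desk, 120 (x) x 270 (y) x 45 high, origin under its centre, front -x. Three round sockets along its rear half, 85 mm apart along y, each with its own rocker directly in front (towards -x, 55 mm from socket to rocker). One socket holds the plug, the other two hold flat white blanking covers (9 mm high).
- plug: The laminator's black round plug, 40 mm dia and 40 mm high, tapering upwards; origin at the centre of its underside. It stands in one of the block's three sockets (varies), loosely held by a 5 mm rim: do not knock or lift it.
- well_left (a point): Floor centre of the block's left socket (the +y one), 45 mm above the desk; the plug's origin is here if it is in this socket.
- sw_left (a joint): Rocker in front of the block's left socket. Joint: 0 = on (rear half level, front half sticking up), 0.32 rad = off (front half level, rear half sticking up); it stays where it is left (stiff, about 4 N at 14 mm from the pivot) and counts as switched over beyond 0.26.
- left_mid (a point): Rocker of the left socket: ridge over its pivot, at the height of whichever half lies level. Black, 44 mm long (x) x 26 wide, two flat halves in a shallow V. +x: device's rear, z up. On: the front half (22 mm along -x) rises to +7 mm at its end; a tip pressed down 14 to 16 mm along -x of here, to this height, switches it off. Grey frame 4 mm, block top 10 mm below this height.
- well_centre (a point): Floor centre of the block's centre socket (the middle one), 45 mm above the desk; the plug's origin is here if it is in this socket.
- sw_centre (a joint): Rocker in front of the block's centre socket. Joint: 0 = on (rear half level, front half sticking up), 0.32 rad = off (front half level, rear half sticking up); it stays where it is left (stiff, about 4 N at 14 mm from the pivot) and counts as switched over beyond 0.26.
- centre_mid (a point): Rocker of the centre socket: ridge over its pivot, at the height of whichever half lies level. Black, 44 mm long (x) x 26 wide, two flat halves in a shallow V. +x: device's rear, z up. On: the front half (22 mm along -x) rises to +7 mm at its end; a tip pressed down 14 to 16 mm along -x of here, to this height, switches it off. Grey frame 4 mm, block top 10 mm below this height.
- well_right (a point): Floor centre of the block's right socket (the -y one), 45 mm above the desk; the plug's origin is here if it is in this socket.
- sw_right (a joint): Rocker in front of the block's right socket. Joint: 0 = on (rear half level, front half sticking up), 0.32 rad = off (front half level, rear half sticking up); it stays where it is left (stiff, about 4 N at 14 mm from the pivot) and counts as switched over beyond 0.26.
- right_mid (a point): Rocker of the right socket: ridge over its pivot, at the height of whichever half lies level. Black, 44 mm long (x) x 26 wide, two flat halves in a shallow V. +x: device's rear, z up. On: the front half (22 mm along -x) rises to +7 mm at its end; a tip pressed down 14 to 16 mm along -x of here, to this height, switches it off. Grey frame 4 mm, block top 10 mm below this height.
- glue_stick: White glue stick, 26 mm dia x 95, standing on the laminator's plain (+y) end. Loose bystander, origin at the centre of its underside; leave it where it is.
- marker: Grey marker standing on end, 25 mm dia x 110, between the laminator and the block. Loose bystander, origin at the centre of its underside; leave it where it is.
- mug: White mug, 80 mm dia x 90. Loose bystander, origin at the centre of its underside; leave it where it is.
- pen_pot: Wooden pen pot, 72 mm dia, 136 mm to the pen tops. Loose bystander, origin at the centre of its underside; leave it where it is.
- stapler: Stapler lying, 34 x 130 x 37. Loose bystander, origin at the centre of its underside; leave it where it is.
- tape_roll: Roll of clear tape lying flat, 52 mm dia x 20, between the laminator and the block. Loose bystander, origin at the centre of its underside; leave it where it is.
- calculator: Grey calculator, 75 x 120 x 14. Loose bystander, origin at the centre of its underside; leave it where it is.
- notebook: Small blue notebook, 105 x 148 x 18. Loose bystander, origin at the centre of its underside; leave it where it is.

How it is judged:
By the outcome, as a careful person would: the job done as asked, in the order asked, and still so for the second after the job is handed in, with the robot touching nothing.
It also fails if it takes over 45 s, if anything falls off the work surface, if the arm or the gripper's body presses on something with over 40 N, if the wrist force passes 120 N, or if a joint passes its speed limit or range.

## Working session

There is one attempt and no reset: what is moved stays moved. The work goes in short steps, Python scripts to look and compute and a tool call to move; the robot and the scene stay as the last step left them, time stands still between calls to the robot, and variables do not carry over. Pictures are saved under pics/ and viewed, at most 10 in all, crops included, and the job is handed in when it is done.

Besides the shell and the picture viewer there is one more tool, called as a command line: name --argument value ..., lists and objects as JSON in quotes. move_arm: Moves the arm, as the interface text tells. Its arguments: {"type":"object","properties":{"motion":{"type":"string"},"newtons":{"type":"number"}},"required":["motion"]}

```bash
mkdir -p pics
cat > h.py <<'E'
import numpy as np, cv2
from station import manip
def cap(n,f):
    s=manip.state(); c=manip.camera(n); cv2.imwrite('pics/'+f+'.png',c['image'])
    if 'extrinsics' in c: T=np.array(c['extrinsics'])
    else:
        from scipy.spatial.transform import Rotation as R
        B=np.eye(4);B[:3,:3]=R.from_quat(s['tcp_rot']).as_matrix();B[:3,3]=s['position'];T=B@np.array(c['hand_eye'])
    d=c['range_z'];K=np.array(c['camera_matrix']);v,u=np.mgrid[:480,:640]
    P=np.stack([(u-K[0,2])*d/K[0,0],-(v-K[1,2])*d/K[1,1],-d],-1)@T[:3,:3].T+T[:3,3]
    P[d==0]=np.nan
    np.savez('pics/'+f+'.npz',P=P,im=c['image'],T=T,K=K); return P,c['image']
E
python3 - <<'E'
from h import *
cap('top','top1');cap('scene','scene1')
s=manip.state();print({k:s[k] for k in('t','position','tcp_rot','force','grip_width')},manip.grasp_offset)
for f in('top1','scene1'):
    d=np.load(f'pics/{f}.npz');print(d['T'].round(3),d['K'].round(1))
E
```

```text
{'t': 0.1, 'position': array([ 0.29940425, -0.60453568,  0.23053955]), 'tcp_rot': array([ 9.73682223e-01,  2.27908759e-01, -1.98512382e-04, -6.97539111e-04]), 'force': array([ 0.84658451, -0.0569717 , -0.4999221 ]), 'grip_width': 0.08554179382882239} 0.0187
[[-0.011  0.988 -0.154  0.406]
 [-1.    -0.015 -0.023 -0.011]
 [-0.025  0.154  0.988  0.941]
 [ 0.     0.     0.     1.   ]] [[461.5   0.  321.3]
 [  0.  461.5 239. ]
 [  0.    0.    1. ]]
[[-0.363 -0.51   0.78   1.396]
 [ 0.932 -0.219  0.29   0.32 ]
 [ 0.023  0.832  0.554  0.698]
 [ 0.     0.     0.     1.   ]] [[445.9   0.  317.7]
 [  0.  445.9 244.6]
 [  0.    0.    1. ]]
```

View pics/top1.png

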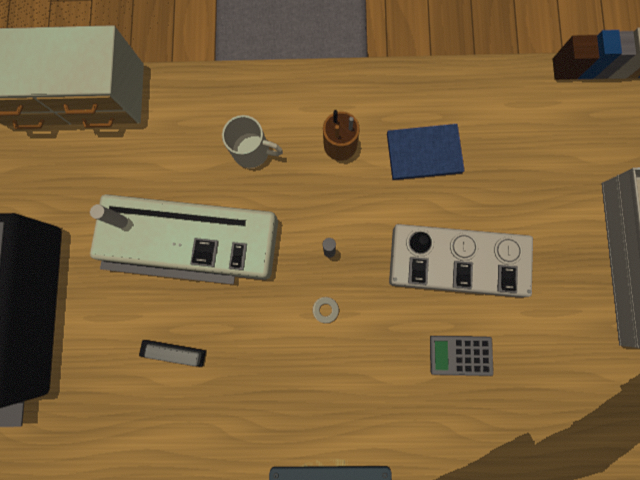

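View pics/scene1.png

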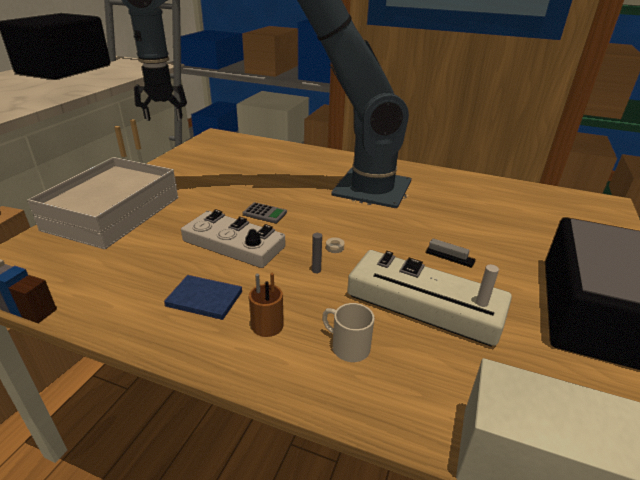

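The top view has +x up and +y left. On the laminator, the narrow heat rocker is at about (238,256) and the wide power rocker at (203,252). The plug is in the block's left socket at (420,242), so its rocker is the one at (419,270). The scene view agrees and shows all the front halves raised.

```bash
cat > m.py <<'E'
from h import *
def dev(P,im,box,ztop,Lx,Ly):
    u0,v0,u1,v1=box;Q=P[v0:v1,u0:u1];I=im[v0:v1,u0:u1]
    m=(abs(Q[...,2]-ztop)<.006)
    pts=(Q[m][:,:2]*1000).astype(np.float32)
    k=np.ones(len(pts),bool)
    r=cv2.minAreaRect(pts);c=cv2.boxPoints(r)
    e=max((c[1]-c[0],c[2]-c[1]),key=np.linalg.norm);e=e/np.linalg.norm(e);e=e*np.sign(e[1])
    yaw=np.arctan2(-e[0],e[1]); 
    print('centre',np.round(r[0],1),'size',np.round(r[1],1),'yaw',round(float(yaw),4),'ztop',np.nanmedian(Q[m][:,2]).round(4))
    return np.array(r[0])/1000,float(yaw)
def rocker(P,im,box,ctr,yaw,zt):
    u0,v0,u1,v1=box;Q=P[v0:v1,u0:u1];I=im[v0:v1,u0:u1].max(-1)
    m=(I<60)&(Q[...,2]>zt+.003)&(Q[...,2]<zt+.025)
    p=Q[m];R=np.array([[np.cos(yaw),np.sin(yaw)],[-np.sin(yaw),np.cos(yaw)]])
    l=(p[:,:2]-ctr)@R.T
    lo,hi=np.percentile(l,[2,98],0);mid=(lo+hi)/2
    print('rocker n',m.sum(),'local mid',(mid*1000).round(1),'ext',((hi-lo)*1000).round(1),'world',(R.T@mid+ctr).round(4),'z front/rear',np.median(p[l[:,0]<mid[0]-.012,2]).round(4),np.median(p[l[:,0]>mid[0]+.006,2]).round(4))
E
python3 - <<'E'
from m import *
d=np.load('pics/top1.npz');P,im=d['P'],d['im']
c,y=dev(P,im,(85,185,285,290),.07,.13,.35)
for b in((228,235,249,275),(188,232,220,272)): rocker(P,im,b,c,y,.07)
for l in((-30,-145+0),(-30,0)):pass
c,y=dev(P,im,(380,215,540,305),.045,.12,.27)
for b in((407,254,431,288),(452,258,476,292),(496,262,520,296)): rocker(P,im,b,c,y,.045)
for n,b in dict(marker=(318,232,342,262),tape=(308,292,344,328),plug=(405,228,436,256),glue=(85,200,135,230)).items():
    Q=P[b[1]:b[3],b[0]:b[2]].reshape(-1,3);z=np.nanmax(Q[:,2]);t=Q[Q[:,2]>z-.01];print(n,t.mean(0).round(3))
E
```

```text
centre [554.4 278.8] size [348.4 128.4] yaw -0.1221 ztop 0.0706
rocker n 204 local mid [ -29.6 -114.3] ext [42.8 17.4] world [0.5112 0.1689] z front/rear 0.0862 0.0801
rocker n 399 local mid [-29.6 -49.8] ext [42.9 34.8] world [0.519  0.2329] z front/rear 0.0859 0.0807
centre [ 501.5 -262.8] size [269.7 119.9] yaw -0.1039 ztop 0.0453
rocker n 288 local mid [-29.7  85.1] ext [42.9 24.8] world [ 0.4809 -0.1751] z front/rear 0.0599 0.0552
rocker n 300 local mid [-29.7  -0.1] ext [42.7 25.4] world [ 0.472  -0.2599] z front/rear 0.0598 0.0549
rocker n 312 local mid [-29.7 -84.7] ext [43.1 25.1] world [ 0.4632 -0.344 ] z front/rear 0.0596 0.0546
marker [ 0.526 -0.005  0.11 ]
tape [0.408 0.005 0.021]
plug [ 0.535 -0.181  0.084]
glue [0.581 0.396 0.165]
```

Closing the gripper and travelling high (z 0.23) towards the heat rocker.

move_arm --motion "0 0 0 0.86 -1 0 -1; 0 0 0 0.86 -1 0 -1; 0 0 0 0.86 -1 0 -1; 0 0 0 0.86 -1 0 -1; 0 0 0 0.86 -1 0 -1" --newtons 30

```text
t: 0.6
position: [0.3405, -0.4437, 0.231]
tcp_rot: [0.974, 0.228, -0.0, -0.0]
force: [1.2, 0.3, -0.2]
grip_width: 0.0127
finger_force: 0.0
```

move_arm --motion "0 0 0 0.86 -1 0 -1; 0 0 0 0.86 -1 0 -1; 0 0 0 0.86 -1 0 -1; 0 0 0 0.86 -1 0 -1; 0 0 0 0.86 -1 0 -1"

```text
t: 1.1
position: [0.3813, -0.284, 0.2311]
tcp_rot: [0.974, 0.228, -0.0, -0.0]
force: [1.1, -0.2, 0.6]
grip_width: -0.0001
finger_force: 0.0
```

move_arm --motion "0 0 0 0.86 -1 0 -1; 0 0 0 0.86 -1 0 -1; 0 0 0 0.86 -1 0 -1; 0 0 0 0.86 -1 0 -1; 0 0 0 0.86 -1 0 -1"

```text
t: 1.6
position: [0.4221, -0.1244, 0.2312]
tcp_rot: [0.974, 0.228, -0.0, -0.0]
force: [0.9, 0.4, -0.9]
grip_width: 0.0003
finger_force: 0.0
```

move_arm --motion "0 0 0 0.86 -1 0 -1; 0 0 0 0.86 -1 0 -1; 0 0 0 0.86 -1 0 -1; 0 0 0 0.86 -1 0 -1; 0 0 0 0.86 -1 0 -1"

```text
t: 2.1
position: [0.463, 0.0353, 0.2312]
tcp_rot: [0.974, 0.228, -0.0, 0.0]
force: [1.1, -0.3, 0.7]
grip_width: 0.0
finger_force: 0.0
```

move_arm --motion "0 0 0 0.86 -1 0 -1; 0 0 0 0.86 -1 0 -1; 0 0 0 0.86 -1 0 -1; 0 0 0 0.86 -1 0 -1; 0 0 1 0 0 0 -1"

```text
t: 2.6
position: [0.4959, 0.1669, 0.231]
tcp_rot: [0.984, 0.179, 0.0, -0.001]
force: [-0.4, -0.4, 0.1]
grip_width: -0.0002
finger_force: 0.0
```

move_arm --motion "0 0 1 0 0 0 -1; 0 0 1 0 0 0 -1; 0 0 1 0 0 0 -1; 0 0 1 0 0 0 -1; 0 0 0.55 0 0 0 -1"

```text
t: 3.1
position: [0.4955, 0.1617, 0.231]
tcp_rot: [0.998, -0.063, -0.0, 0.0]
force: [-1.6, -0.2, -0.5]
grip_width: 0.0001
finger_force: 0.0
```

```bash
cat > go.py <<'E'
import sys
from h import *
from scipy.spatial.transform import Rotation as R
s=manip.state();t=np.array(list(map(float,sys.argv[1:4])))
M=R.from_quat(s['tcp_rot']).as_matrix()
print('t',s['t'],'pos',s['position'].round(4),'yaw',np.arctan2(M[1,0],M[0,0]).round(4),'F',s['force'].round(1),'units',((t-s['position'])@M/.025).round(2))
E
python3 go.py .4963 .1707 .0805
python3 -c "
from h import *
P,im=cap('wrist','w1')"
```

```text
t 3.1 pos [0.4955 0.1617 0.231 ] yaw -0.1253 F [-1.6 -0.2 -0.5] units [-0.01 -0.36  6.02]
```

View pics/w1.png

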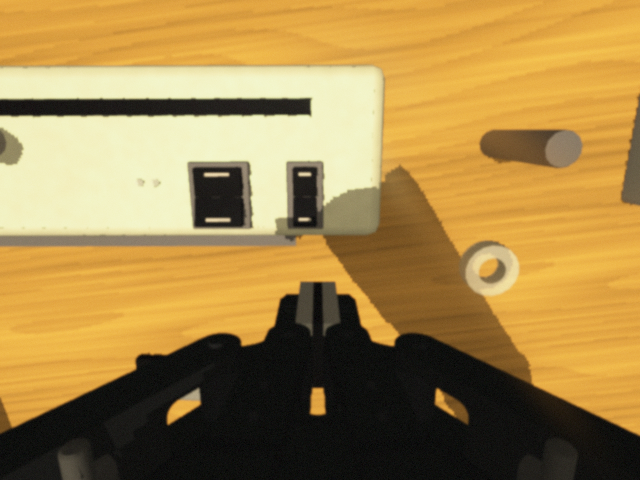

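The wrist view shows the shut fingertips ahead of the laminator's narrow rocker (305,195), with the wide rocker at (220,195) and a clear descent path. Going down.

move_arm --motion "0 0 0 0 -0.36 1 -1; 0 0 0 0 0 1 -1; 0 0 0 0 0 1 -1; 0 0 0 0 0 1 -1; 0 0 0 0 0 1 -1"

```text
t: 3.65
position: [0.4966, 0.1707, 0.1052]
tcp_rot: [0.998, -0.06, -0.0, -0.0]
force: [0.1, 0.3, -0.9]
grip_width: -0.0
finger_force: 0.0
```

```bash
python3 go.py .4963 .1707 .0805
```

```text
t 3.65 pos [0.4966 0.1707 0.1052] yaw -0.1199 F [ 0.1  0.3 -0.9] units [-0.01  0.    0.99]
```

move_arm --motion "0 0 0 0 0 0.4 -1; 0 0 0 0 0 0.2 -1; 0 0 0 0 0 0.2 -1; 0 0 0 0 0 0.2 -1; 0 0 0 0 0 0 -1"

```text
t: 4.15
position: [0.4969, 0.1709, 0.0814]
tcp_rot: [0.998, -0.061, 0.0, -0.0]
force: [-0.4, 0.2, 0.7]
grip_width: -0.0001
finger_force: 0.0
```

move_arm --motion "0 0 0 0 0 0.06 -1; 0 0 0 0 0 0 -1"

```text
t: 4.35
position: [0.4971, 0.1709, 0.0802]
tcp_rot: [0.998, -0.061, 0.0, -0.0]
force: [0.1, -0.6, 1.4]
grip_width: -0.0002
finger_force: 0.6
```

move_arm --motion "0 0 0 0 0 0.05 -1; 0 0 0 0 0 0 -1"

```text
t: 4.55
position: [0.4971, 0.1709, 0.0798]
tcp_rot: [0.998, -0.061, 0.001, -0.0]
force: [-4.2, -0.5, 15.8]
grip_width: -0.0003
finger_force: 7.9
```

Bottomed out at 0.0798 with 16 N. Lifting and looking.

move_arm --motion "0 0 0 0 0 -1 -1; 0 0 0 0 0 -1 -1; 0 0 0 0 0 -1 -1; 0 0 0 0 0 -1 -1; 0 0 0 0 0 0 -1"

```text
t: 5.05
position: [0.4986, 0.1712, 0.1818]
tcp_rot: [0.998, -0.061, 0.003, -0.001]
force: [-0.6, -0.8, -0.4]
grip_width: -0.0002
finger_force: 0.0
```

```bash
cat > chk.py <<'E'
from m import *
import sys
P,im=cap('top',sys.argv[1])
def prof(c,yaw):
    c=np.array(c);R=np.array([[np.cos(yaw),np.sin(yaw)],[-np.sin(yaw),np.cos(yaw)]])
    l=(P[...,:2]-c)@R.T;ok=(abs(l[...,1])<.006)&(P[...,2]<.1)
    print(c,[round(float(np.nanmedian(P[...,2][ok&(abs(l[...,0]-x)<.004)])),4) for x in(-.018,-.01,.01,.018)])
for a in((.5112,.1689),(.519,.2329)):prof(a,-.1221)
for a in((.4809,-.1751),(.472,-.2599),(.4632,-.344)):prof(a,-.1039)
E
python3 chk.py top2; python3 go.py .5041 .2347 .0805
python3 -c "
from h import *
cap('wrist','w2')"
```

```text
[0.5112 0.1689] [0.0802, nan, nan, 0.0876]
[0.519  0.2329] [nan, nan, nan, nan]
[ 0.4809 -0.1751] [0.0604, 0.0586, 0.056, 0.0559]
[ 0.472  -0.2599] [0.0606, 0.0581, 0.0551, 0.0549]
[ 0.4632 -0.344 ] [0.0607, 0.0584, 0.055, 0.0558]
t 5.1 pos [0.4979 0.1709 0.1801] yaw -0.1218 F [-0.3 -0.5  0.3] units [-0.08 -2.55  3.99]
  return np.nanmean(a, axis, out=out, keepdims=keepdims)
```

View pics/w2.png

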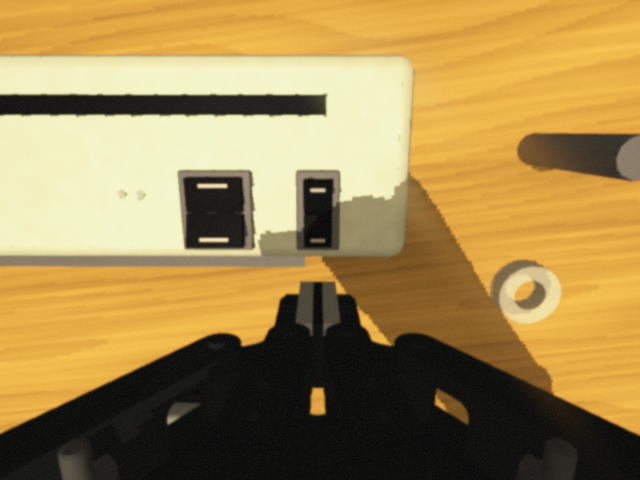

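Heat rocker is over: its front is level at 0.080 and its rear is raised at 0.0876 (wrist view (318,210)). Next, the wide one.

move_arm --motion "0 0 0 -0.08 -0.85 0 -1; 0 0 0 0 -0.85 0 -1; 0 0 0 0 -0.85 0.6 -1; 0 0 0 0 0 1 -1; 0 0 0 0 0 1 -1"

```text
t: 5.65
position: [0.5021, 0.2349, 0.1118]
tcp_rot: [0.998, -0.06, -0.0, 0.0]
force: [0.4, -0.3, -0.0]
grip_width: 0.0004
finger_force: 0.0
```

```bash
python3 go.py .5041 .2347 .0800
```

```text
t 5.65 pos [0.5021 0.2349 0.1118] yaw -0.12 F [ 0.4 -0.3 -0. ] units [ 0.08 -0.    1.27]
```

move_arm --motion "0 0 0 0.06 0 0.55 -1; 0 0 0 0 0 0.2 -1; 0 0 0 0 0 0.2 -1; 0 0 0 0 0 0.2 -1; 0 0 0 0 0 0 -1"

```text
t: 6.15
position: [0.5041, 0.2341, 0.085]
tcp_rot: [0.998, -0.061, 0.0, -0.0]
force: [-0.3, -0.1, -0.5]
grip_width: -0.0003
finger_force: 0.0
```

move_arm --motion "0 0 0 0 0 0.1 -1; 0 0 0 0 0 0.08 -1; 0 0 0 0 0 0 -1"

```text
t: 6.45
position: [0.504, 0.2342, 0.0804]
tcp_rot: [0.998, -0.061, 0.0, -0.0]
force: [-0.0, -0.3, 0.8]
grip_width: -0.0001
finger_force: 0.4
```

move_arm --motion "0 0 0 0 0 0.05 -1; 0 0 0 0 0 0 -1"

```text
t: 6.65
position: [0.5041, 0.2342, 0.0799]
tcp_rot: [0.998, -0.061, 0.0, -0.0]
force: [-3.5, -0.0, 10.9]
grip_width: 0.0002
finger_force: 5.6
```

move_arm --motion "0 0 0 0 0 -1 -1; 0 0 0 0 0 -1 -1; 0 0 0 0 0 -1 -1; 0 0 0 0 0 -1 -1; 0 0 0 0 0 0 -1"

```text
t: 7.15
position: [0.5059, 0.2347, 0.1823]
tcp_rot: [0.998, -0.061, 0.003, -0.001]
force: [1.0, 0.1, 0.1]
grip_width: -0.0001
finger_force: 0.0
```

move_arm --motion "0 0 0 0 1 0 -1; 0 0 0 0 1 0 -1; 0 0 0 0 1 0 -1; 0 0 0 0 1 0 -1; 0 0 0 0 1 0 -1"

```text
t: 7.65
position: [0.4886, 0.1087, 0.1785]
tcp_rot: [0.998, -0.061, -0.0, 0.0]
force: [-0.9, 0.5, 0.2]
grip_width: 0.0001
finger_force: 0.0
```

```bash
python3 chk.py top3 2>/dev/null; python3 go.py .466 -.1735 .055
```

```text
[0.5112 0.1689] [nan, nan, nan, nan]
[0.519  0.2329] [nan, nan, nan, nan]
[ 0.4809 -0.1751] [0.0601, 0.0577, 0.0564, 0.0554]
[ 0.472  -0.2599] [0.0607, 0.0579, 0.0558, 0.0548]
[ 0.4632 -0.344 ] [0.0603, 0.0583, 0.0554, 0.0557]
t 7.7 pos [0.488  0.1039 0.1784] yaw -0.1258 F [-1.  -5.2 -1.2] units [ 0.52 11.1   4.97]
```

move_arm --motion "0 0 0 0.05 1 0 -1; 0 0 0 0.05 1 0 -1; 0 0 0 0.05 1 0 -1; 0 0 0 0.05 1 0 -1; 0 0 0 0.05 1 0 -1"

```text
t: 8.2
position: [0.4797, -0.016, 0.1786]
tcp_rot: [0.998, -0.061, -0.0, 0.0]
force: [0.1, 0.1, 0.2]
grip_width: 0.0001
finger_force: 0.0
```

move_arm --motion "0 0 0 0.05 1 0 -1; 0 0 0 0.05 1 0 -1; 0 0 0 0.05 1 0 -1; 0 0 0 0.05 1 0 -1; 0 0 0 0.05 1 0 -1"

```text
t: 8.7
position: [0.4708, -0.1408, 0.1786]
tcp_rot: [0.998, -0.061, -0.0, 0.0]
force: [0.3, -0.4, -0.6]
grip_width: 0.0001
finger_force: 0.0
```

move_arm --motion "0 0 -0.2 0 1 0 -1; 0 0 0 0 0 0 -1"

```text
t: 8.9
position: [0.4671, -0.1682, 0.1785]
tcp_rot: [0.999, -0.052, -0.0, 0.001]
force: [-0.3, -0.7, -0.3]
grip_width: 0.0
finger_force: 0.0
```

```bash
python3 chk.py top4 2>/dev/null; python3 go.py .466 -.1735 .055
python3 -c "
from h import *
cap('wrist','w4')"
```

```text
[0.5112 0.1689] [0.08, 0.0807, 0.0841, 0.0865]
[0.519  0.2329] [0.0808, 0.0805, 0.0843, 0.0861]
[ 0.4809 -0.1751] [0.0606, nan, nan, nan]
[ 0.472  -0.2599] [nan, nan, nan, nan]
[ 0.4632 -0.344 ] [nan, nan, nan, nan]
t 8.95 pos [ 0.4675 -0.1662  0.1785] yaw -0.1038 F [ 0.1 -0.2  0.2] units [-0.03  0.3   4.94]
```

View pics/w4.png

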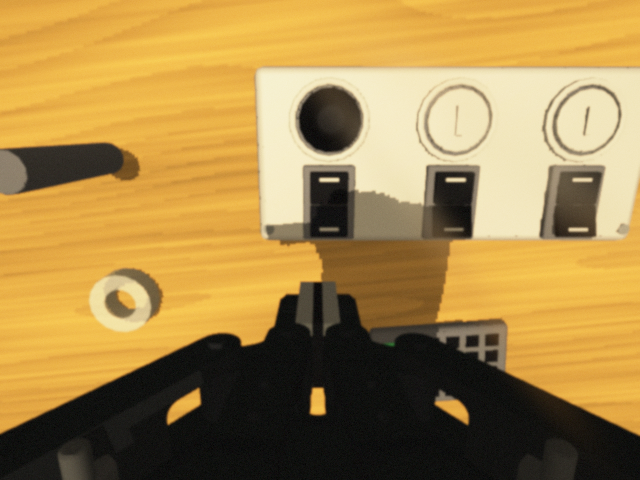

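Both laminator rockers are over. The wrist view shows the plug at (330,118) in the left socket, with its rocker at (329,202) directly in front. Descending.

move_arm --motion "0 0 0 0 0.3 0.8 -1; 0 0 0 0 0 1 -1; 0 0 0 0 0 1 -1; 0 0 0 0 0 1 -1; 0 0 0 0 0 0 -1"

```text
t: 9.5
position: [0.4658, -0.1701, 0.0815]
tcp_rot: [0.999, -0.049, -0.002, -0.001]
force: [-0.2, 1.0, 0.2]
grip_width: -0.0001
finger_force: 0.0
```

```bash
python3 go.py .466 -.1735 .0548
```

```text
t 9.5 pos [ 0.4658 -0.1701  0.0815] yaw -0.0986 F [-0.2  1.   0.2] units [0.03 0.14 1.07]
```

move_arm --motion "0 0 0 0.03 0.12 0.4 -1; 0 0 0 0 0 0.2 -1; 0 0 0 0 0 0.2 -1; 0 0 0 0 0 0.2 -1; 0 0 0 0 0 0 -1"

```text
t: 10.0
position: [0.4675, -0.175, 0.0589]
tcp_rot: [0.999, -0.05, -0.0, -0.0]
force: [0.2, -0.7, -0.5]
grip_width: -0.0001
finger_force: 0.0
```

move_arm --motion "0 0 0 0 0 0.04 -1; 0 0 0 0 0 0 -1"

```text
t: 10.2
position: [0.4677, -0.1751, 0.0582]
tcp_rot: [0.999, -0.05, 0.0, 0.0]
force: [-0.4, 0.2, 1.1]
grip_width: 0.0001
finger_force: 0.5
```

move_arm --motion "0 0 0 -0.05 -0.04 0.1 -1; 0 0 0 0 0 0.03 -1; 0 0 0 0 0 0 -1"

```text
t: 10.5
position: [0.4668, -0.1741, 0.055]
tcp_rot: [0.999, -0.05, 0.0, 0.0]
force: [0.2, -1.1, 3.7]
grip_width: 0.0001
finger_force: 1.5
```

move_arm --motion "0 0 0 0 0 0.04 -1; 0 0 0 0 0 0 -1"

```text
t: 10.7
position: [0.4668, -0.1742, 0.0548]
tcp_rot: [0.999, -0.05, 0.001, 0.0]
force: [-3.3, -1.0, 17.2]
grip_width: -0.0002
finger_force: 8.7
```

Bottomed out. Lifting and backing off so the top camera sees the block.

move_arm --motion "0 0 0 0 0 -1 -1; 0 0 0 0 0 -1 -1; 0 0 0 0 0 -1 -1; 0 0 0 0 0 -1 -1; 0 0 0 0 0 -1 -1"

```text
t: 11.2
position: [0.4662, -0.1736, 0.1796]
tcp_rot: [0.999, -0.05, -0.0, -0.0]
force: [0.4, -0.9, -0.6]
grip_width: -0.0
finger_force: 0.0
```

move_arm --motion "0 0 0 0 -1 -0.5 -1; 0 0 0 0 -1 0 -1; 0 0 0 0 -1 0 -1; 0 0 0 0 -1 0 -1; 0 0 0 0 -1 0 -1"

```text
t: 11.7
position: [0.4788, -0.0484, 0.1911]
tcp_rot: [0.999, -0.05, -0.0, -0.0]
force: [-0.1, 0.6, 0.4]
grip_width: -0.0002
finger_force: 0.0
```

move_arm --motion "0 0 0 0 -1 0 -1; 0 0 0 0 -1 0 -1; 0 0 0 0 -1 0 -1; 0 0 0 0 0 0 -1; 0 0 0 0 0 0 -1"

```text
t: 12.2
position: [0.4863, 0.0254, 0.1911]
tcp_rot: [0.999, -0.049, -0.0, 0.0]
force: [0.0, -0.9, 0.7]
grip_width: 0.0002
finger_force: 0.0
```

```bash
python3 chk.py top5 2>/dev/null; python3 go.py .466 -.1735 .055
```

```text
[0.5112 0.1689] [nan, nan, nan, nan]
[0.519  0.2329] [0.0806, 0.0801, 0.084, 0.0862]
[ 0.4809 -0.1751] [0.055, 0.0555, 0.0579, 0.0611]
[ 0.472  -0.2599] [0.0601, 0.0577, 0.0551, 0.0557]
[ 0.4632 -0.344 ] [0.0606, 0.0584, 0.0549, 0.0551]
t 12.25 pos [0.4863 0.0245 0.1911] yaw -0.1005 F [-0.7 -0.8  0.4] units [-0.01  7.96  5.45]
```

View pics/top5.png

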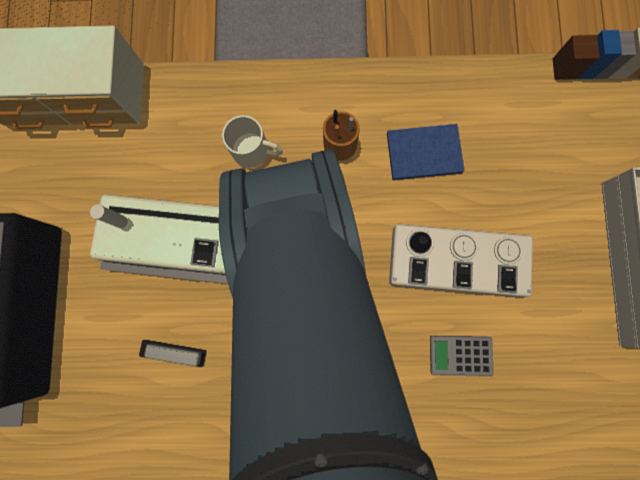

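The view shows the plug still in its socket at (420,242) and its rocker at (419,270) switched over. The other two are still on, and every bystander in view is where it was.

```bash
python3 -c "
from station import manip
print(manip.job_done())"
```

```text
the job is handed in; nothing more can be done
None
```

The job is handed in: heat, power and the left mains rocker (the one in front of the plug) were pressed over in that order and measured off; the block's other two rockers are still on and the plug is in its socket.

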